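# Walk a heavy heat sink round to the heater fence

## Task

The heavy finned heat sink on the test board is turned away from the heater fence. Without gripping or lifting it, walk it round with fingertip pushes at its corners, clear of the fence, until its flat back squarely faces the fence; then push it home so that the back lies flush against the fence and covers the whole width of the copper heater block. Leave the other things where they are.

Things in the scene. Friction and masses are not known exactly. Their poses are not given: they have to be found in the camera images.
- sink: heat sink, aluminium, 0.72-0.98 kg, 120 mm long (y), 90 deep (x), 50 high. Origin: centre of underside; z up. +x points out of its flat back (slab 30 mm thick, face at x=+45 mm); 11 upright fins, 4 mm thick with 7 mm gaps, end at x=-45 mm. Slides under a push of up to about 10 N; too wide to grip. At the start its back is turned 0.75 to 1.5 rad anticlockwise (from above) from facing the fence
- sink_back (a point): centre of the heat sink's flat back face, half-way up (25 mm above the board); same axes as the heat sink
- fence (a point): middle of the fence's front face, level with the board's top (8 mm above the desk). +x points squarely into the fence, away from the heat sink, +y left along it, z up. Fixed upright aluminium plate 260 mm long, 45 high, 12 thick, screwed to the board; the copper heater block in its middle is 60 mm wide (y=+-30 mm), flush in front, 52 high plus two 6 mm heater ends
- board (a point): centre of the test board's upper surface, 8 mm above the desk; fixed board 400 mm (x) by 420 mm (y), same axes as the fence, whose face lies 140 mm from here along +x
- jar: small grey jar of compound with white cap, 36 mm across, 42 mm high, standing on the board near its front left corner; origin: centre of the underside
- spacer: brass spacer, 14 mm across, 43 mm high, standing on the board near its right edge; origin: centre of the underside
- driver: stubby screwdriver lying on the board near its front right corner, 165 mm long, black handle 90 by 22 by 18 mm reaching to -x from its origin, blade 75 mm to +x; origin on its underside, where the handle meets the blade
- cup: steel cup with black rim, 89 mm across, 65 mm high, on the desk to the right of the board; origin: centre of the underside
- breadboard: white breadboard 165 by 55 mm with a blue controller board on it, 27 mm high, on the desk to the left of the board; origin: centre of the underside
- mouse: black computer mouse, 108 by 60 mm, 33 mm high, on the desk to the right of the board; origin: centre of the underside
- meter: yellow multimeter lying on the desk to the left of the board, 150 by 78 mm, 46 mm high over its dial; origin: centre of the underside
Not all that is in view belongs to the job. What is shaped like the sink but green, purple or turquoise is not meant.

How it is judged (in metres and radians):
On the way:
1. the heat sink has been turned so that its flat back faces the fence, square to within 0.2 rad, standing on the board with its back still more than 6 mm clear of the fence (angle between the x axis of sink and the x axis of fence, either way round below 0.2 rad and x of fence in the frame of sink above 0.045 m and x of sink_back in the frame of fence below -0.006 m and angle between sink's own z axis and vertical below 0.03 rad and z of sink in the frame of fence between -0.003 and 0.003 m), for 0.2 s.
At the end, for the whole second after the job is handed in: the heat sink stands flat on the board, at rest, its flat back against the fence (gap at the middle of the back under 3 mm, parallel within 0.035 rad) and its middle within 30 mm of the copper block's middle, so that it covers the block (x of sink_back in the frame of fence above -0.003 m and angle between the x axis of sink and the x axis of fence, either way round below 0.035 rad and y of sink_back in the frame of fence between -0.03 and 0.03 m and angle between sink's own z axis and vertical below 0.03 rad and z of sink in the frame of fence between -0.003 and 0.003 m and linear speed of sink below 0.005 m/s and angular speed of sink below 0.05 rad/s); the robot touches nothing.
It fails at once if the heat sink is lifted, carried or tipped (raised more than 8 mm, or tilted more than 0.15 rad) (z of sink in the frame of fence above 0.008 m or angle between sink's own z axis and vertical above 0.15 rad).
It fails at once if one of the other things is moved more than 20 mm (distance of any of jar, spacer, driver, cup, breadboard, mouse, meter from where it was at the start of the episode above 0.02 m).
It fails at once if one of the other things is tipped (angle between any of jar, spacer, driver, cup, breadboard, mouse, meter's own z axis and vertical above 0.3 rad).
It also fails if it takes over 72 s, if anything falls off the work surface, if the arm or the gripper's body presses on something with over 40 N, if the wrist force passes 120 N, or if a joint passes its speed limit or range.

## Robot

A 7-joint arm with a two-finger parallel gripper is mounted at the origin on the work surface. World frame = base frame: x ahead of the robot, y to its left, z up, the work surface at z = 0. Lengths are in m, angles in degrees, forces in N, time in s.
With the tool pointing down it reaches from about 0.425 to 0.875 m from the base axis. Payload 8.4 kg.
Tool frame: the origin (TCP) lies midway between the tips of the shut fingers; the grasp point (between the pads) lies 19 mm behind it; z points along the fingers, y is the direction in which the jaws open and shut (so a half turn about z gives the same grasp; the last joint's range is limited). The gripper opens to 87 mm and grips with 3 to 60 N. Pads are 19 mm wide; open, the fingers measure 117 mm over their backs; the gripper's body (75 mm by 190 mm) begins 51 mm behind the grasp point.
Start: joints at [-80.111, 19.091, 2.286, 83.961, -0.768, 76.965, -3.352], TCP at [0.175, 0.626, 0.223] pointing down, gripper open.
Joint ranges: [-147.57, 147.57], [-21.85, 119.76], [-74.77, 79.35], [14.55, 137.4], [-85.83, 265.84], [4.83, 119.75], [-152.11, 152.11]. Speed limits (degrees/s): [127.2, 127.2, 159.86, 159.86, 180, 180, 180].

## Interface

Orientations are given as a 3x3 rotation matrix whose columns are the frame's x, y, z axes.
In Python, from bench import env gives the robot as it stands.
- The arm moves only by the shell command python3 -m jog 'ROWS'. ROWS is JSON, a list that holds one entry, the list of rows, each a list of 7 numbers: the shift along the tool's x, y, z in m, then the turn, a rotation vector about the tool's x, y, z in units of 5 degrees (1.0 is 5 degrees), then the finger opening in m, from 0 to 0.087. A call has 1 to 20 rows; each row is the pose to reach, as a shift and turn from the pose commanded when the call began, along the tool's axes at that moment; what a row does not reach only later rows make up. A row lasts 1/8 s, in which the tool goes at most 62.5 mm and 10.7 degrees, less where a joint would pass 70% of its speed; a pose out of reach is approached as far as the arm can. A call with a gripper value outside its range is refused whole. The fingers move at their own pace and stop on an object; the grip force is fixed at half the most. Time passes only in rows, so rows that repeat a pose let the fingers close. It gives the time, the measured TCP pose, the force and the opening at its end, in the units of the state.
- env.observe(): the state, without advancing time (a new reading comes with each control period).
- env.read_camera(name): name is "side" or "top"; returns (picture, depth): 420x560x3 uint8, blue, green, red; 420x560 float32, m along the optical axis (not along the pixel's ray), 0 where there is no reading.
- env.camera_info(name): a dict with "mtx" (3x3 intrinsics, pixels), "R" (3x3) and "t" (3): a world point X has camera coordinates R X + t. Camera axes: x right, y down, z forward; pixel columns grow to the right and rows downward; lengths in m; the calibration is good to about 2 mm. A picture is of the moment at which its call begins. camera_info takes no time and is no camera call.
- env.finish_job(): hands the job in, once; it reports no verdict.
Trained networks look in the newest picture that a camera, given by its name, has taken for a name from the list of things; names that differ only in an ending like _2 or _b are one class to them, and where a whole thing is asked for, a point or a joint stands for the part that bears it (a point fixed in the world has none). Each returns a list of dicts, best first, with "conf" (0 to 1); they miss things now and then, are a little off and sometimes report something else, mostly with a low value. They report only what shows in the picture. A call takes as long as a camera call. They do not tell look-alikes from the thing itself.
- env.look_for(camera, name): "pixel" ([column, row] in pixels, amid what is visible of it).
- env.trace(camera, name): "mask" (420x560 bool, what is visible of it) and "pixel" ([column, row] in pixels, amid what is visible of it).
The state is a dict: "clock": time; "qpos": joint angles; "joint_vel": joint speeds; "effort": joint torques, N m; "ee_pos": TCP position; "eef_rot": TCP orientation; "contact_force": force on the tool from outside, world axes, zero at the start; "wrist_torque": the same for the moment, N m; "width": finger opening in m.
Only numpy, scipy, OpenCV 4.12 (cv2) and the standard library are available. Lean on these libraries where they do the work, as an engineer would, in place of code of your own. Each camera call takes 0.05 s, during which the arm holds its last target.

## Working session

There is one attempt and no reset: what is moved stays moved. The work goes in short steps, Python scripts to look and compute and a shell command to move; the robot and the scene stay as the last step left them, time stands still between calls to the robot, and variables do not carry over. Pictures are saved under pics/ and viewed, and the job is handed in when it is done.

```bash
ls; mkdir -p pics; python3 - <<'E'
from bench import env
import cv2
s=env.observe()
for k,v in s.items(): print(k,v)
for c in ("top","side"):
    im,d=env.read_camera(c); cv2.imwrite(f"pics/{c}0.png",im); i=env.camera_info(c); print(c,i)
    for n in ("sink","fence","jar","spacer","driver","cup","mouse"):
        try: print(n,[(r["pixel"],round(r["conf"],2)) for r in env.look_for(c,n)])
        except Exception as e: print(n,e)
E
```

```text
pics
clock 0.0
qpos [-80.11155929  19.13203182   2.28424444  84.01075452  -0.77094039
  76.96669912  -3.3509614 ]
joint_vel [ 0.03020856  0.0695569   0.02505405 -0.00590187  0.00978108  0.09024436
 -0.00160824]
effort [ 1.13522872e-04 -6.56349635e+01  1.33545175e+00 -4.03813612e+01
 -5.97142987e-02  4.48199955e-02  1.73900057e-04]
ee_pos [0.1743717  0.62567932 0.2216587 ]
eef_rot [[-9.63290580e-01  2.68460627e-01 -3.87742315e-04]
 [ 2.68460901e-01  9.63289254e-01 -1.59907339e-03]
 [-5.57802378e-05 -1.64446598e-03 -9.99998646e-01]]
contact_force [ 1.12622563 -0.64378996  0.08320413]
wrist_torque [-0.01985633 -0.0162989   0.04995505]
width 0.08675224946420312
top {'mtx': array([[396.56244156,   0.        , 279.75604896],
       [  0.        , 396.56244156, 211.86449041],
       [  0.        ,   0.        ,   1.        ]]), 'R': array([[ 0.01949128, -0.99970872, -0.01423222],
       [-0.99410593, -0.01785972, -0.10693193],
       [ 0.1066466 ,  0.01623257, -0.99416448]]), 't': array([-9.34023872e-04,  5.30936134e-01,  1.11131392e+00])}
sink [([178.5, 301.2], 0.93), ([277.8, 201.7], 0.74
[... 196 characters left out ...]
7, 232.4], 0.85)]
side {'mtx': array([[444.07661751,   0.        , 270.48296882],
       [  0.        , 444.07661751, 208.46472191],
       [  0.        ,   0.        ,   1.        ]]), 'R': array([[ 0.95706706, -0.28947962, -0.01497316],
       [-0.19094352, -0.59074164, -0.78394189],
       [ 0.21808993,  0.75314398, -0.62065362]]), 't': array([-0.51433485,  0.14656706,  1.04269716])}
sink [([305.2, 138.8], 0.78), ([271.2, 208.2], 0.72), ([153.1, 177.9], 0.59), ([219.0, 320.5], 0.55)]
fence [([283.1, 238.7], 0.72)]
jar [([231.7, 176.2], 0.77), ([282.7, 240.0], 0.53)]
spacer []
driver [([212.7, 262.1], 0.79)]
cup [([388.8, 338.3], 0.96), ([270.2, 264.3], 0.6)]
mouse [([305.6, 366.4], 0.87)]
```

View pics/top0.png

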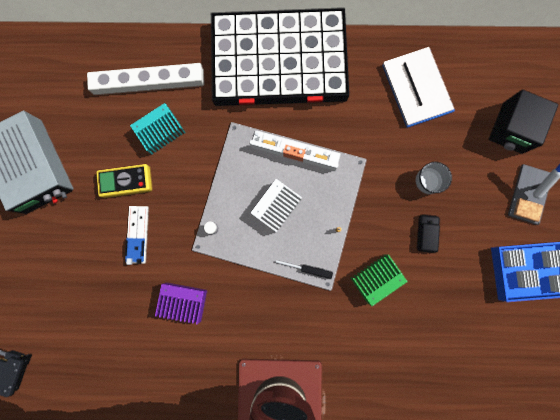

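View pics/side0.png

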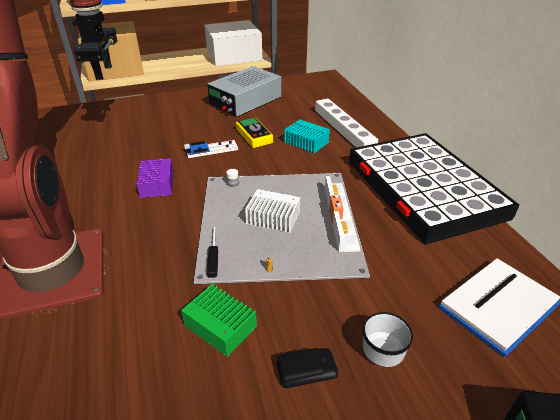

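```bash
cat > h.py <<'E'
from bench import env
import numpy as np, cv2
def backz(cam,px,z):
    i=env.camera_info(cam); K,R,t=i["mtx"],i["R"],i["t"]
    px=np.atleast_2d(px).astype(float)
    r=np.c_[(px-K[:2,2])/K[0,0],np.ones(len(px))]@R   # world rays (R^T r)
    c=-R.T@t
    return c+r*((z-c[2])/r[:,2])[:,None]
def proj(cam,X):
    i=env.camera_info(cam); c=np.atleast_2d(X)@i["R"].T+i["t"]; p=c@i["mtx"].T
    return p[:,:2]/p[:,2:]
def cloud(cam,d):
    i=env.camera_info(cam); K,R,t=i["mtx"],i["R"],i["t"]
    v,u=np.mgrid[:d.shape[0],:d.shape[1]]
    P=np.stack([(u-K[0,2])/K[0,0]*d,(v-K[1,2])/K[1,1]*d,d],-1)
    return (P-t)@R
E
python3 - <<'E'
from h import *
im,d=env.read_camera("top")
P=cloud("top",d)
np.save("P.npy",P)
c=im[110:300,180:390]; cv2.imwrite("pics/z1.png",cv2.resize(c,None,fx=3.8,fy=3.1))
z=P[110:300,180:390,2].copy(); 
zz=np.clip(z*2500,0,255).astype(np.uint8); cv2.imwrite("pics/z1d.png",cv2.applyColorMap(cv2.resize(zz,None,fx=3.8,fy=3.1,interpolation=0),cv2.COLORMAP_JET))
for p in [(232,125),(366,160),(331,290),(193,250)]: print(p,P[p[1],p[0]],backz("top",p,.008))
for p in [(230,200),(320,200),(270,195),(285,205),(294,152)]: print(p,P[p[1],p[0]])
E
```

```text
(232, 125) [0.79292133 0.1579078  0.00732602] [[0.79269734 0.15781005 0.008     ]]
(366, 160) [ 0.69334569 -0.24394623  0.00223685] [[ 0.69193373 -0.24278075  0.008     ]]
(331, 290) [ 0.31057962 -0.14210886  0.00349604] [[ 0.31096358 -0.14159309  0.008     ]]
(193, 250) [0.41712459 0.25925647 0.0077261 ] [[0.41712274 0.25919268 0.008     ]]
(230, 200) [0.56610163 0.15696781 0.00365025]
(320, 200) [ 0.56998143 -0.10782955  0.00918199]
(270, 195) [0.57492323 0.03690663 0.05787699]
(285, 205) [ 0.5534065  -0.00563382  0.0092551 ]
(294, 152) [ 0.69905576 -0.02860305  0.06014563]
```

View pics/z1.png

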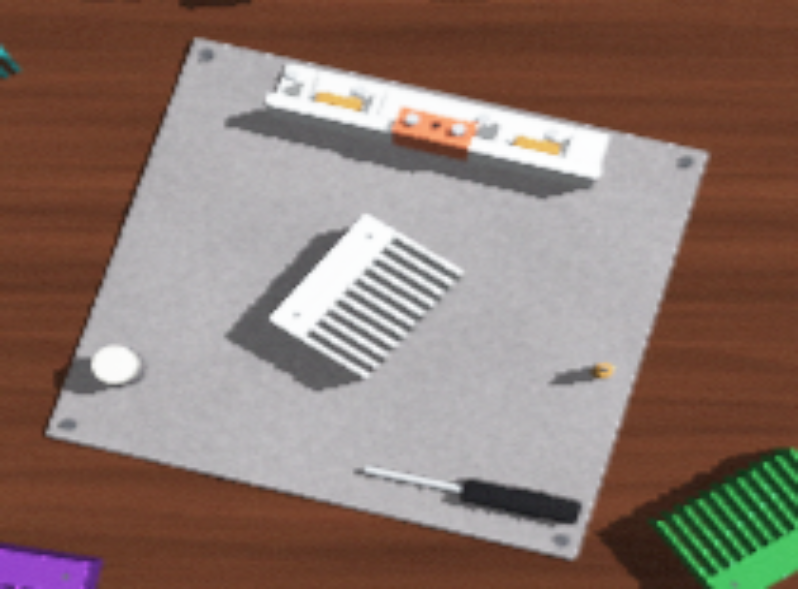

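View pics/z1d.png

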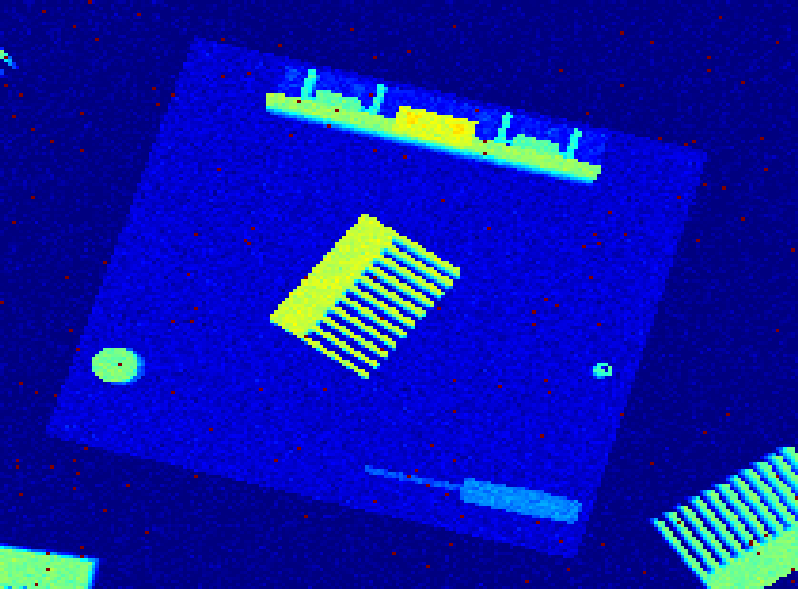

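```bash
cat >> h.py <<'E'
def board():
    c=backz("top",[(232,125),(366,160),(331,290),(193,250)],.008)[:,:2]
    return c
F_ORG=None
def fence_fit(P):
    z=P[...,2]; m=(z>.045)&(z<.058)
    v,u=np.where(m); k=(v>125)&(v<175)&(u>245)&(u<345); return P[v[k],u[k]]
def sink_pose(P,box=None,guess=None):
    """box: image u0,u1,v0,v1. returns centre xy, yaw"""
    z=P[...,2]; m=((z>.048)&(z<.068)).astype(np.uint8)
    if box is not None:
        k=np.zeros_like(m); u0,u1,v0,v1=box; k[v0:v1,u0:u1]=1; m&=k
    mc=cv2.morphologyEx(m,cv2.MORPH_CLOSE,np.ones((5,5),np.uint8))
    n,l,st,ce=cv2.connectedComponentsWithStats(mc)
    i=1+np.argmax(st[1:,4]); v,u=np.where((l==i)&(m>0))
    # planar xy by known top height
    X=backz("top",np.c_[u,v],.058)[:,:2]
    (cx,cy),(w,h),a=cv2.minAreaRect((X*1000).astype(np.float32))
    a=np.radians(a); 
    if w>h: a+=np.pi/2   # a = direction of short axis
    e=np.array([np.cos(a),np.sin(a)]); c=np.array([cx,cy])/1000
    if ((X-c)@e).mean()<0: e=-e
    return c,np.arctan2(e[1],e[0]),(w,h)
E
python3 - <<'E'
from h import *
P=np.load("P.npy")
c=board(); print(c)
print("sides",[np.linalg.norm(c[i]-c[(i+1)%4]) for i in range(4)])
ex=(c[0]+c[1]-c[2]-c[3]); ex/=np.linalg.norm(ex); ey=c[0]+c[3]-c[1]-c[2]; 
print("board ctr",c.mean(0),"yaw",np.degrees(np.arctan2(ex[1],ex[0])),np.degrees(np.arctan2(-ey[0],ey[1])))
F=fence_fit(P)
X=F[:,:2]; r=cv2.minAreaRect((X*1000).astype(np.float32)); print("fence",r,cv2.boxPoints(r),np.median(F[:,2]))
b=(240,320,170,240); print("sink",sink_pose(P,b))
s=sink_pose(P,b); print(np.degrees(s[1]))
for nm,(u0,u1,v0,v1),zl in [("jar",(198,222,218,240),.035),("spacer",(330,345,222,238),.03),("driver",(265,335,255,285),.016)]:
    Q=P[v0:v1,u0:u1].reshape(-1,3); Q=Q[(Q[:,2]>zl)&(Q[:,2]<.07)]; print(nm,Q.mean(0),Q.min(0),Q.max(0))
E
```

```text
[[ 0.79269734  0.15781005]
 [ 0.69193373 -0.24278075]
 [ 0.31096358 -0.14159309]
 [ 0.41712274  0.25919268]]
sides [np.float64(0.41306936172678843), np.float64(0.39417914287857186), np.float64(0.41460704118626346), np.float64(0.38901763140689466)]
board ctr [0.55317935 0.00815722] yaw -14.98973495887203 -14.4780631074196
fence ((710.064453125, -29.818313598632812), (258.63031005859375, 37.58511734008789), 75.11488342285156) [[ 658.68384  -149.96655 ]
 [ 695.0077   -159.62148 ]
 [ 761.44507    90.329926]
 [ 725.1212     99.98485 ]] 0.05225382669353078
sink (array([0.54823389, 0.02059064]), np.float64(0.9532616676999686), (90.3847427368164, 120.0824203491211))
54.61787033081055
jar [0.48207078 0.20510614 0.04958932] [0.46785401 0.1899055  0.03925734] [0.49651391 0.22192792 0.05557731]
spacer [ 0.48445616 -0.15596644  0.04265772] [ 0.4808073  -0.16159286  0.03027409] [ 0.48942149 -0.15045317  0.04853538]
driver [ 0.36814204 -0.08355506  0.0250065 ] [ 0.34559504 -0.1427425   0.01654328] [0.3932352  0.01713648 0.03089965]
```

```bash
cat >> h.py <<'E'
YF=np.radians(-14.9)
FX=np.array([np.cos(YF),np.sin(YF)]); FY=np.array([-np.sin(YF),np.cos(YF)])
FO=.674*FX+.152*FY
def w2f(p): p=np.asarray(p)[...,:2]-FO; return np.stack([p@FX,p@FY],-1)
def f2w(p): return FO+p[0]*FX+p[1]*FY
def shift(fx,fy,z):
    s=env.observe(); R=s["eef_rot"]; d=np.r_[f2w((fx,fy)),z]-s["ee_pos"]
    return np.round(R.T@d,4)
def where():
    s=env.observe(); print("t",round(s["clock"],2),"tcp F",w2f(s["ee_pos"]).round(4),"z",s["ee_pos"][2].round(4),"force",s["contact_force"].round(1),"w",s["width"].round(3), "toolyaw-F",np.round(np.degrees(np.arctan2(-s["eef_rot"][0,1],s["eef_rot"][1,1])-YF),2))
def look(name=None,box=(225,340,150,265)):
    im,d=env.read_camera("top"); P=cloud("top",d); c,a,wh=sink_pose(P,box)
    print("sink F",w2f(c).round(4),"th",np.degrees(a-YF).round(1),"wh",np.round(wh,1))
    if name: cv2.imwrite(f"pics/{name}.png",cv2.resize(im[110:300,180:390],None,fx=3.6,fy=3.1))
    return im,P,c,a
E
python3 - <<'E'
from h import *
where(); look()
for n,p in [("jar",(.482,.205)),("spacer",(.4845,-.156))]: print(n,w2f(p))
print(f2w((-.075,.075)),shift(-.075,.075,.15),shift(-.075,.075,.025))
# copper middle
P=np.load("P.npy"); z=P[125:170,270:320]; Q=z[z[...,2]>.057][:, :2]; print("cu",w2f(Q).min(0),w2f(Q).max(0),w2f(Q).mean(0))
E
```

```text
Traceback (most recent call last):
  File "h.py", line 49, in where
    s=env.observe(); print("t",round(s["clock"],2),"tcp F",w2f(s["ee_pos"]).round(4),"z",s["ee_pos"][2].round(4),"force",s["contact_force"].round(1),"w",s["width"].round(3), "toolyaw-F",np.round(np.degrees(np.arctan2(-s["eef_rot"][0,1],s["eef_rot"][1,1])-YF),2))
                                                                                                                                                         ^^^^^^^^^^^^^^^^
AttributeError: 'float' object has no attribute 'round'
```

```bash
sed -i 's/s\["width"\].round(3)/round(s["width"],3)/' h.py
python3 - <<'E'
from h import *
where(); look()
for n,p in [("jar",(.482,.205)),("spacer",(.4845,-.156))]: print(n,w2f(p))
print(f2w((-.075,.075)),shift(-.075,.075,.15),shift(-.075,.075,.025))
P=np.load("P.npy"); z=P[125:170,270:320]; Q=z[z[...,2]>.057][:, :2]; print("cu",w2f(Q).min(0),w2f(Q).max(0),w2f(Q).mean(0))
E
```

```text
t 0.85 tcp F [-0.6663  0.4979] z 0.2225 force [-0.6  0.1  0.6] w 0.087 toolyaw-F -0.67
sink F [-0.1495  0.0089] th 69.5 wh [ 90.4 120.1]
jar [-0.26091895  0.1700451 ]
spacer [-0.16567807 -0.17817383]
[0.63722842 0.06534483] [-0.5963 -0.416   0.0726] [-0.5963 -0.416   0.1976]
cu [-0.27601498 -0.05636925] [0.02634441 0.03241362] [ 0.00108935 -0.0009608 ]
```

```bash
python3 -m jog '[[[-0.1,-0.07,0.04,0,0,-0.13,0],[-0.2,-0.14,0.07,0,0,-0.13,0],[-0.3,-0.21,0.07,0,0,-0.13,0],[-0.4,-0.28,0.07,0,0,-0.13,0],[-0.5,-0.35,0.07,0,0,-0.13,0],[-0.597,-0.416,0.07,0,0,-0.13,0],[-0.597,-0.416,0.07,0,0,-0.13,0],[-0.597,-0.416,0.07,0,0,-0.13,0],[-0.597,-0.416,0.07,0,0,-0.13,0],[-0.597,-0.416,0.07,0,0,-0.13,0],[-0.597,-0.416,0.07,0,0,-0.13,0],[-0.597,-0.416,0.07,0,0,-0.13,0],[-0.597,-0.416,0.07,0,0,-0.13,0],[-0.597,-0.416,0.07,0,0,-0.13,0],[-0.597,-0.416,0.07,0,0,-0.13,0],[-0.597,-0.416,0.07,0,0,-0.13,0]]]'
python3 - <<'E'
from h import *
where(); look("a1"); print(shift(-.075,.070,.022))
E
```

```text
clock: 2.9
ee_pos: [0.6375, 0.0664, 0.1528]
eef_rot: [[-0.967, 0.256, 0.0], [0.256, 0.967, 0.001], [0.0, 0.001, -1.0]]
contact_force: [0.1, 1.0, 0.1]
width: 0.0003
t 2.9 tcp F [-0.075   0.0761] z 0.1528 force [0.1 1.  0.1] w 0.0 toolyaw-F 0.08
sink F [-0.1495  0.0089] th -110.5 wh [ 90.4 120.2]
[ 0.0002 -0.006   0.1308]
```

View pics/a1.png

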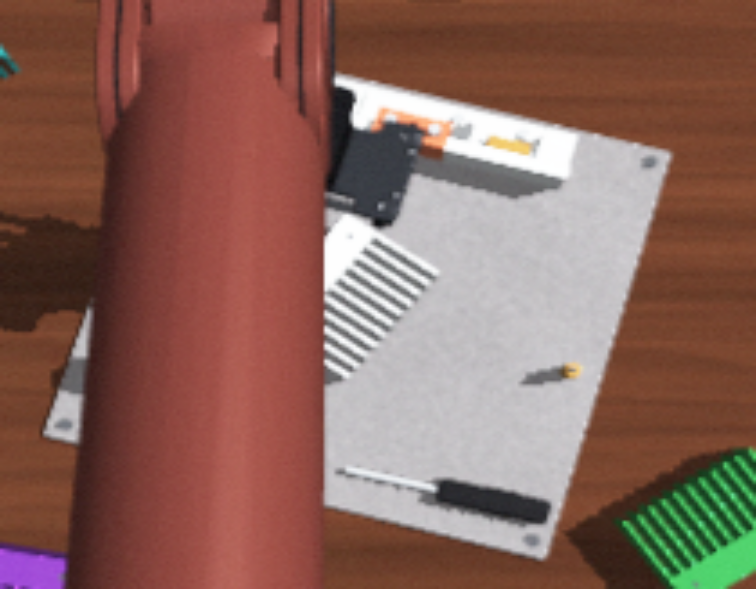

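```bash
cat >> h.py <<'E'
from scipy.spatial import cKDTree
def _model():
    g=[]
    for x in np.arange(.015,.0451,.0015):
        for y in np.arange(-.06,.0601,.0015): g.append((x,y))
    for k in range(-5,6):
        for x in np.arange(-.045,.015,.0015):
            for dy in (-.002,-.0007,.0007,.002): g.append((x,k*.011+dy*1.0))
    return np.array(g)
MOD=_model(); MT=cKDTree(MOD)
def obs(cams=("top","side")):
    out={}
    for c in cams:
        im,d=env.read_camera(c); P=cloud(c,d).reshape(-1,3); h=cv2.cvtColor(im,cv2.COLOR_BGR2HSV).reshape(-1,3)
        k=(P[:,2]>.051)&(P[:,2]<.066)&(h[:,1]<45)&(h[:,2]>120)&(d.reshape(-1)>0)
        F=w2f(P[:,:2]); k&=(np.abs(F[:,0]+.14)<.15)&(np.abs(F[:,1])<.16)&(F[:,0]<-.004)
        out[c]=(F[k],im)
    return out
def fit(pts,g):
    from scipy.optimize import minimize
    def cost(p):
        c,s=np.cos(p[2]),np.sin(p[2]); q=(pts-p[:2])@np.array([[c,-s],[s,c]])
        dd,_=MT.query(q); return np.minimum(dd,.012).mean()*1e3
    best=None
    for da in (-.25,0,.25):
      for dx in (-.012,0.,.012):
        x0=np.array(g)+[dx,0,da]
        r=minimize(cost,x0,method="Nelder-Mead",options=dict(initial_simplex=x0+np.array([[0,0,0],[.01,0,0],[0,.01,0],[0,0,.2]]),maxiter=150,xatol=1e-4,fatol=1e-3))
        if best is None or r.fun<best.fun: best=r
    return best.x,best.fun
def pose(gx,gy,gth,name=None):
    o=obs()
    for c in ("side","top"):
        F,im=o[c]
        if name:
            cr=im[110:300,180:390] if c=="top" else im[150:300,170:390]
            cv2.imwrite(f"pics/{name}_{c}.png",cv2.resize(cr,None,fx=3,fy=3))
        if len(F)<60: print(c,"few",len(F)); continue
        x,f=fit(F,(gx,gy,np.radians(gth))); print(c,"n",len(F),"xy",x[:2].round(4),"th",np.degrees(x[2]).round(1),"res",round(f,2))
E
time python3 - <<'E'
from h import *
pose(-.149,.009,69.5,"b1")
E
python3 -m jog '[[[0,-0.006,0.04,0,0,0,0],[0,-0.006,0.08,0,0,0,0],[0,-0.006,0.11,0,0,0,0],[0,-0.006,0.131,0,0,0,0],[0,-0.006,0.131,0,0,0,0],[0,-0.006,0.131,0,0,0,0]]]'
python3 -c "
from h import *
where(); pose(-.149,.009,69.5,'b2')"
```

```text
side n 857 xy [-0.1476  0.0048] th 69.7 res 0.84
top n 504 xy [-0.1485  0.0088] th 67.3 res 0.67
clock: 3.8
ee_pos: [0.6373, 0.0593, 0.0228]
eef_rot: [[-0.966, 0.258, 0.002], [0.258, 0.966, 0.0], [-0.002, 0.001, -1.0]]
contact_force: [-0.2, 0.1, 0.8]
width: 0.0007
t 3.8 tcp F [-0.0734  0.0692] z 0.0228 force [-0.2  0.1  0.8] w 0.001 toolyaw-F -0.03
side n 824 xy [-0.1473  0.0044] th 68.9 res 0.79
top n 382 xy [-0.1513  0.0027] th 67.4 res 0.69
real	0m6.750s
user	0m4.302s
sys	0m0.240s
```

```bash
ls pics
```

```text
a1.png
b1_side.png
b1_top.png
b2_side.png
b2_top.png
side0.png
top0.png
z1.png
z1d.png
```

View pics/b2_side.png

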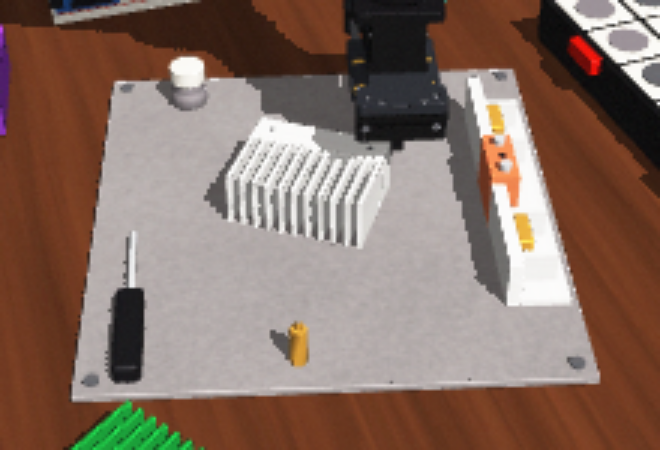

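```bash
python3 -m jog '[[[0.002,-0.01,0,0,0,0,0],[0.003,-0.017,0,0,0,0,0],[0.003,-0.023,0,0,0,0,0],[0.003,-0.029,0,0,0,0,0],[0.004,-0.035,0,0,0,0,0],[0.005,-0.041,0,0,0,0,0],[0.006,-0.047,0,0,0,0,0],[0.007,-0.053,0,0,0,0,0]]]'
python3 -c "
from h import *
where(); pose(-.152,-.001,55,'b3')"
```

```text
clock: 4.9
ee_pos: [0.6158, 0.0096, 0.0216]
eef_rot: [[-0.966, 0.257, 0.0], [0.257, 0.966, 0.0], [-0.0, 0.0, -1.0]]
contact_force: [2.4, 2.6, 0.2]
width: 0.0007
t 4.9 tcp F [-0.0813  0.0156] z 0.0216 force [2.4 2.6 0.2] w 0.001 toolyaw-F -0.02
side n 908 xy [-0.1565 -0.0058] th 50.7 res 0.92
top few 57
```

View pics/b3_side.png

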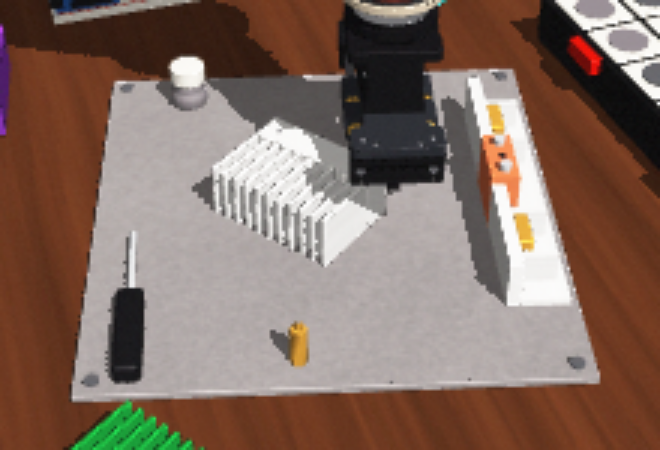

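```bash
python3 -m jog '[[[0.002,-0.007,0,0,0,0,0],[0.004,-0.013,0,0,0,0,0],[0.007,-0.019,0,0,0,0,0],[0.01,-0.025,0,0,0,0,0],[0.014,-0.031,0,0,0,0,0],[0.017,-0.035,0,0,0,0,0]]]'
python3 -c "
from h import *
where(); pose(-.166,-.01,32,'b4')"
```

```text
clock: 5.75
ee_pos: [0.5901, -0.0201, 0.0216]
eef_rot: [[-0.966, 0.258, 0.0], [0.258, 0.966, -0.0], [-0.0, -0.0, -1.0]]
contact_force: [3.3, 0.5, -1.1]
width: 0.0002
t 5.75 tcp F [-0.0985 -0.0197] z 0.0216 force [ 3.3  0.5 -1.1] w 0.0 toolyaw-F -0.05
side n 993 xy [-0.1696 -0.0133] th 28.1 res 0.99
top few 8
```

View pics/b4_side.png

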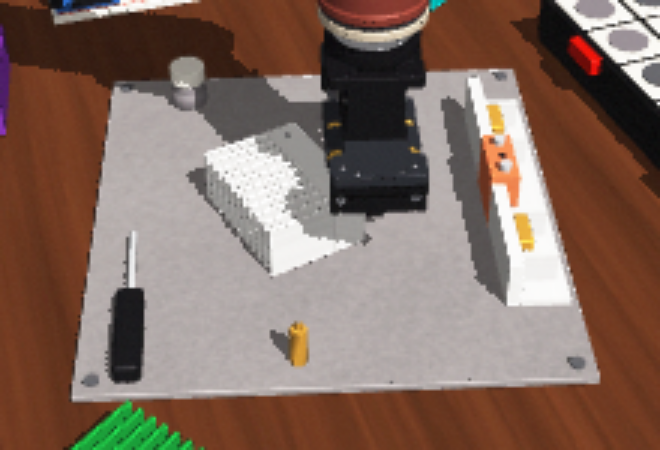

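```bash
python3 -m jog '[[[-0.008,0.006,0,0,0,0,0],[-0.008,0.006,-0.04,0,0,0,0],[0,0.006,-0.075,0,0,0,0],[0.05,0.006,-0.08,0,0,0,0],[0.1,0.007,-0.08,0,0,0,0],[0.15,0.008,-0.08,0,0,0,0],[0.16,0.008,-0.08,0,0,0,0],[0.16,0.008,-0.08,0,0,0,0],[0.16,0.008,-0.04,0,0,0,0],[0.16,0.008,0,0,0,0,0],[0.16,0.008,0,0,0,0,0],[0.16,0.008,0,0,0,0,0]]]'
python3 -c "
from h import *
where(); pose(-.17,-.012,28,'b5')"
```

```text
clock: 7.35
ee_pos: [0.4393, 0.029, 0.0226]
eef_rot: [[-0.966, 0.258, 0.001], [0.258, 0.966, -0.001], [-0.001, -0.0, -1.0]]
contact_force: [0.5, -0.2, 0.1]
width: 0.0004
t 7.35 tcp F [-0.2569 -0.011 ] z 0.0226 force [ 0.5 -0.2  0.1] w 0.0 toolyaw-F -0.07
side n 1094 xy [-0.1707 -0.0141] th 28.3 res 0.82
top n 616 xy [-0.1722 -0.0113] th 29.2 res 0.67
```

View pics/b5_side.png

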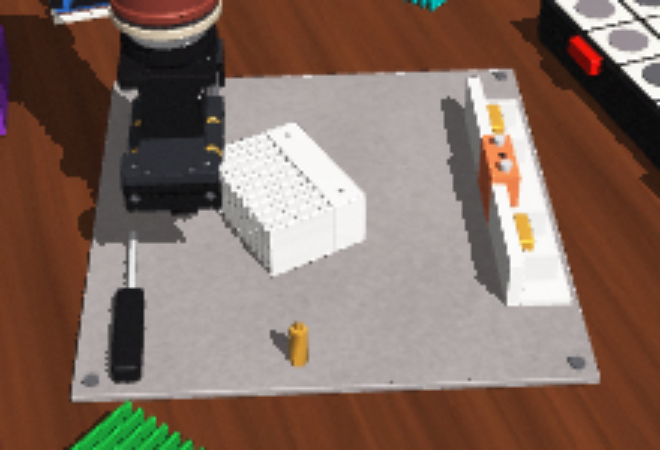

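```bash
python3 -m jog '[[[-0.007,0.003,0,0,0,0,0],[-0.013,0.006,0,0,0,0,0],[-0.017,0.011,0,0,0,0,0],[-0.022,0.015,0,0,0,0,0],[-0.027,0.019,0,0,0,0,0],[-0.032,0.023,0,0,0,0,0],[-0.037,0.027,0,0,0,0,0]]]'
python3 -c "
from h import *
where(); pose(-.160,-.01,12,'b6')"
```

```text
clock: 8.32
ee_pos: [0.4795, 0.0467, 0.0213]
eef_rot: [[-0.966, 0.257, -0.003], [0.257, 0.966, 0.0], [0.003, -0.001, -1.0]]
contact_force: [-6.9, 0.4, 6.8]
width: 0.0004
t 8.32 tcp F [-0.2226  0.0164] z 0.0213 force [-6.9  0.4  6.8] w 0.0 toolyaw-F 0.02
side n 959 xy [-0.1575 -0.008 ] th 15.0 res 0.81
top n 358 xy [-0.1589 -0.0055] th 15.3 res 0.75
```

View pics/b6_side.png

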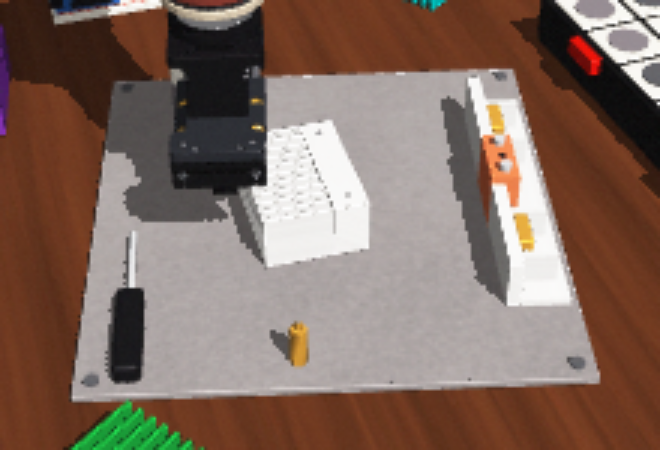

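```bash
python3 -m jog '[[[0.012,0,0,0,0,0,0],[0.024,-0.004,0,0,0,0,0],[0.026,-0.028,0,0,0,0,0.087],[0.026,-0.028,0,0,0,0,0.087],[0.026,-0.028,0,0,0,0,0.087],[0.026,-0.028,0,0,0,0,0.087],[0.026,-0.028,0,0,0,0,0.087],[0.026,-0.028,0,0,0,0,0.087],[0.026,-0.028,0,0,0,0,0.087]]]'
python3 -c "
from h import *
where(); pose(-.159,-.007,15,'b7')"
```

```text
clock: 9.55
ee_pos: [0.4484, 0.0256, 0.0215]
eef_rot: [[-0.966, 0.257, -0.0], [0.257, 0.966, -0.0], [0.0, -0.0, -1.0]]
contact_force: [0.0, 0.3, -0.2]
width: 0.0624
t 9.55 tcp F [-0.2473 -0.012 ] z 0.0215 force [ 0.   0.3 -0.2] w 0.062 toolyaw-F -0.02
side n 1119 xy [-0.1581 -0.0083] th 12.2 res 0.85
top n 610 xy [-0.1587 -0.0053] th 15.6 res 0.71
```

View pics/b7_side.png

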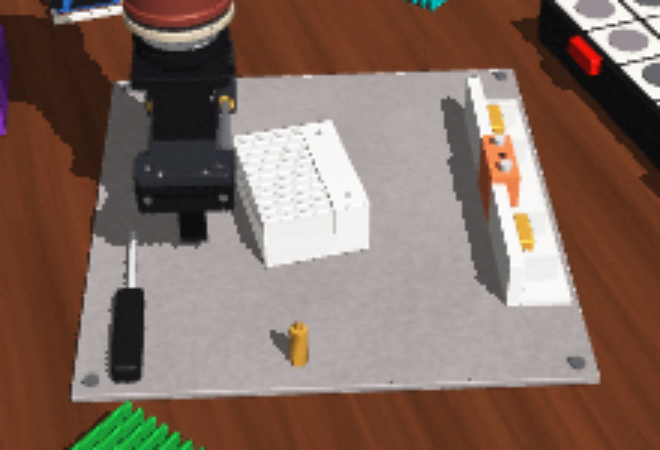

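```bash
python3 -m jog '[[[0,0,0,0,0,0,0.087],[0,0,0,0,0,0,0.087],[-0.006,0,0,0,0,0,0.087],[-0.012,0,0,0,0,0,0.087],[-0.017,0,0,0,0,0,0.087],[-0.022,0,0,0,0,0,0.087],[-0.027,0,0,0,0,0,0.087],[-0.032,0,0,0,0,0,0.087],[-0.037,0,0,0,0,0,0.087],[-0.042,0,0,0,0,0,0.087],[-0.047,0,0,0,0,0,0.087],[-0.052,0,0,0,0,0,0.087],[-0.057,0,0,0,0,0,0.087]]]'
python3 -c "
from h import *
where(); pose(-.142,-.005,2,'b8')"
```

```text
clock: 11.28
ee_pos: [0.5028, 0.012, 0.0213]
eef_rot: [[-0.967, 0.256, -0.002], [0.256, 0.967, 0.001], [0.002, 0.0, -1.0]]
contact_force: [-4.2, 4.3, 2.1]
width: 0.0866
t 11.28 tcp F [-0.1912 -0.0112] z 0.0213 force [-4.2  4.3  2.1] w 0.087 toolyaw-F 0.06
side n 875 xy [-0.1343 -0.0179] th 0.9 res 0.88
top n 98 xy [-0.1358 -0.0151] th 1.6 res 0.99
```

View pics/b8_side.png

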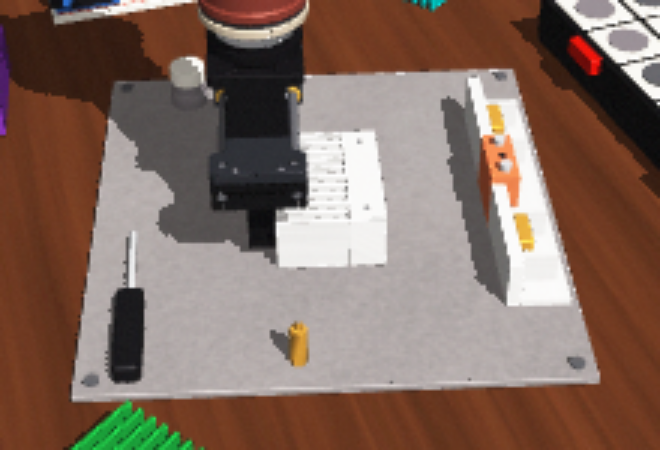

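```bash
python3 -m jog '[[[-0.003,0,0,0,0,0,0.087],[-0.008,0,0,0,0,0,0.087],[-0.013,0,0,0,0,0,0.087],[-0.018,0,0,0,0,0,0.087],[-0.024,0,0,0,0,0,0.087],[-0.03,0,0,0,0,0,0.087],[-0.036,0,0,0,0,0,0.087],[-0.042,0,0,0,0,0,0.087],[-0.048,0,0,0,0,0,0.087],[-0.054,0,0,0,0,0,0.087],[-0.06,0,0,0,0,0,0.087],[-0.066,0,0,0,0,0,0.087],[-0.07,0,0,0,0,0,0.087]]]'
python3 -c "
from h import *
where(); pose(-.064,-.015,0,'b9')"
```

```text
clock: 13.0
ee_pos: [0.5698, -0.0071, 0.0212]
eef_rot: [[-0.966, 0.258, -0.003], [0.258, 0.966, 0.0], [0.003, -0.001, -1.0]]
contact_force: [-8.5, 3.0, 6.6]
width: 0.0867
t 13.0 tcp F [-0.1216 -0.0124] z 0.0212 force [-8.5  3.   6.6] w 0.087 toolyaw-F -0.04
side n 802 xy [-0.0646 -0.019 ] th 1.6 res 0.91
top few 59
```

View pics/b9_side.png

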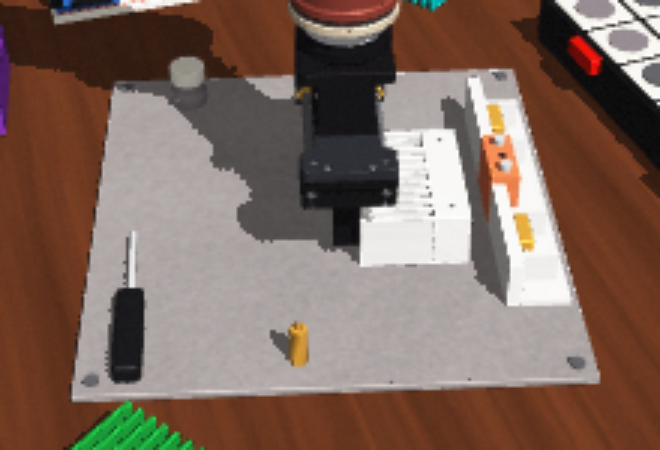

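View pics/b9_top.png

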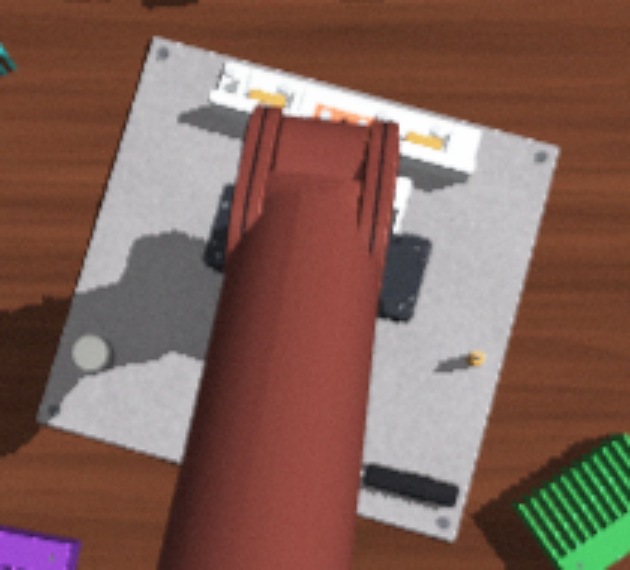

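```bash
python3 -m jog '[[[-0.003,0,0,0,0,0,0.087],[-0.007,0,0,0,0,0,0.087],[-0.011,0,0,0,0,0,0.087],[-0.014,0,0,0,0,0,0.087],[-0.016,0,0,0,0,0,0.087]]]'
python3 -m jog '[[[-0.0015,0,0,0,0,0,0.087],[-0.0025,0,0,0,0,0,0.087]]]'
```

```text
clock: 13.72
ee_pos: [0.5853, -0.0112, 0.0212]
eef_rot: [[-0.966, 0.258, -0.003], [0.258, 0.966, 0.0], [0.003, -0.0, -1.0]]
contact_force: [-7.2, 2.9, 5.2]
width: 0.087
clock: 13.98
ee_pos: [0.5876, -0.0119, 0.0212]
eef_rot: [[-0.966, 0.258, -0.003], [0.258, 0.966, 0.0], [0.003, -0.0, -1.0]]
contact_force: [-7.6, 2.3, 3.8]
width: 0.087
```

```bash
python3 -m jog '[[[-0.001,0,0,0,0,0,0.087],[-0.002,0,0,0,0,0,0.087]]]'
python3 -c "
from h import *
where()"
python3 -m jog '[[[-0.001,0,0,0,0,0,0.087],[-0.002,0,0,0,0,0,0.087]]]'
```

```text
clock: 14.22
ee_pos: [0.5895, -0.0124, 0.0212]
eef_rot: [[-0.966, 0.258, -0.003], [0.258, 0.966, 0.0], [0.003, -0.0, -1.0]]
contact_force: [-6.7, 2.3, 3.9]
width: 0.0871
t 14.22 tcp F [-0.1011 -0.0124] z 0.0212 force [-6.7  2.3  3.9] w 0.087 toolyaw-F -0.04
clock: 14.48
ee_pos: [0.5914, -0.0129, 0.0212]
eef_rot: [[-0.966, 0.258, -0.003], [0.258, 0.966, 0.0], [0.003, -0.0, -1.0]]
contact_force: [-6.8, 3.5, 5.0]
width: 0.0869
```

```bash
python3 -m jog '[[[-0.001,0,0,0,0,0,0.087],[-0.002,0,0,0,0,0,0.087]]]' | sed -n '2p;6p'
python3 -m jog '[[[-0.001,0,0,0,0,0,0.087],[-0.002,0,0,0,0,0,0.087]]]'
```

```text
ee_pos: [0.5925, -0.0131, 0.0212]
clock: 14.98
ee_pos: [0.5925, -0.0132, 0.0211]
eef_rot: [[-0.966, 0.258, -0.009], [0.258, 0.966, 0.002], [0.009, -0.001, -1.0]]
contact_force: [-23.2, 5.4, 19.9]
width: 0.0868
```

```bash
python3 -m jog '[[[-0.001,0,0,0,0,0,0.087],[-0.001,0,0,0,0,0,0.087],[0.003,0,0,0,0,0,0.087],[0.008,0,0,0,0,0,0.087],[0.03,0,0,0,0,0,0.087],[0.05,0,-0.03,0,0,0,0.087],[0.05,0.05,-0.09,0,0,0,0.087],[0.05,0.1,-0.15,0,0,0,0.087],[0.05,0.15,-0.18,0,0,0,0.087],[0.05,0.2,-0.18,0,0,0,0.087],[0.05,0.25,-0.18,0,0,0,0.087],[0.05,0.3,-0.18,0,0,0,0.087],[0.05,0.32,-0.18,0,0,0,0.087],[0.05,0.32,-0.18,0,0,0,0.087],[0.05,0.32,-0.18,0,0,0,0.087],[0.05,0.32,-0.18,0,0,0,0.087]]]'
python3 -c "
from h import *
where(); pose(-.045,-.016,0,'c1'); print(look(box=(225,340,120,265))[2:])"
```

```text
clock: 16.98
ee_pos: [0.6311, 0.3063, 0.202]
eef_rot: [[-0.966, 0.26, 0.001], [0.26, 0.966, -0.0], [-0.001, -0.0, -1.0]]
contact_force: [0.8, 0.0, -0.1]
width: 0.0873
t 16.98 tcp F [-0.1428  0.3063] z 0.202 force [ 0.8  0.  -0.1] w 0.087 toolyaw-F -0.15
side n 1044 xy [-0.0496 -0.0191] th -0.5 res 0.92
top n 714 xy [-0.0488 -0.0147] th 0.5 res 0.77
sink F [-0.0314  0.0019] th -0.1 wh [257.7 116.5]
(array([ 0.6606037, -0.0165318]), np.float64(-0.2612755440127309))
```

View pics/c1_top.png

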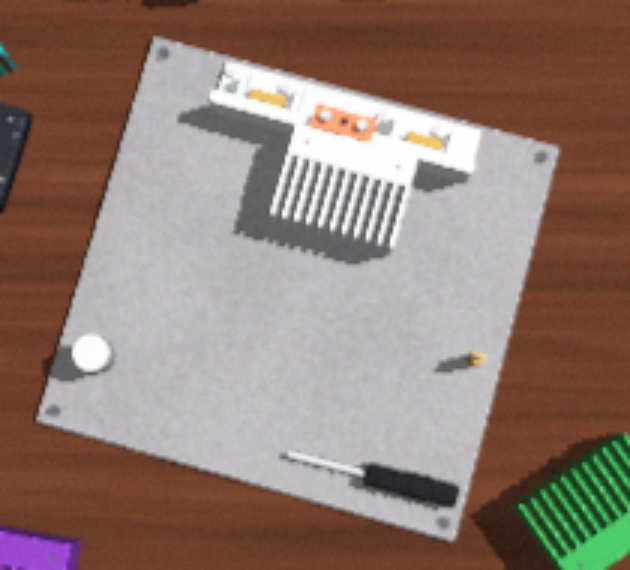

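View pics/c1_side.png

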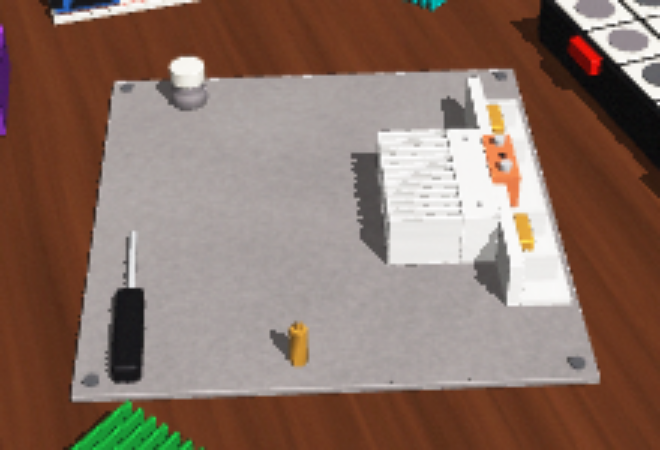

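```bash
python3 - <<'E'
from h import *
a,_=env.read_camera("top"); b,_=env.read_camera("side")
A=cv2.resize(a[128:200,245:345],None,fx=7,fy=7,interpolation=cv2.INTER_CUBIC); cv2.imwrite("pics/d_top.png",A)
B=cv2.resize(b[170:260,290:370],None,fx=6.5,fy=6.5,interpolation=cv2.INTER_CUBIC); cv2.imwrite("pics/d_side.png",B)
E
```

```text
(no output)
```

View pics/d_top.png

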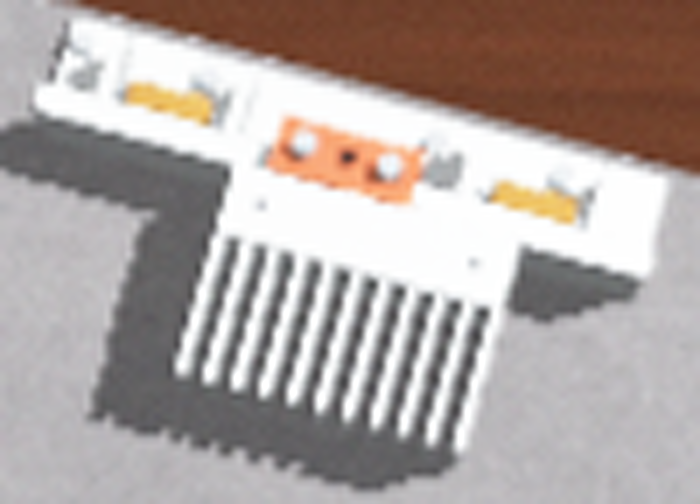

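View pics/d_side.png

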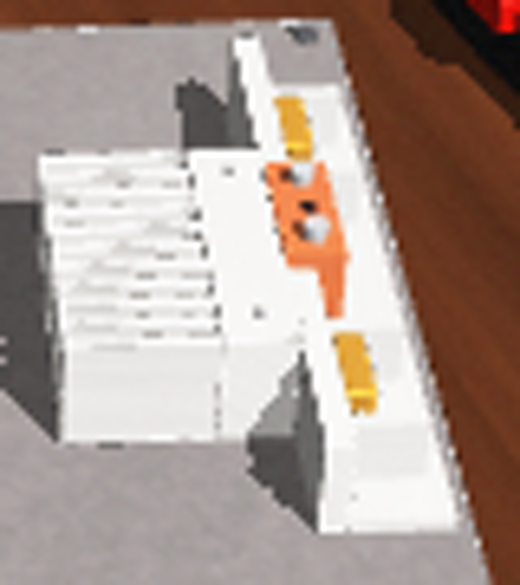

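```bash
python3 -c "
from bench import env
print(env.finish_job()); print(env.observe()['clock'])"
```

```text
the job is handed in; nothing more can be done
None
the job is handed in; nothing more can be done
```

The heat sink now stands with its flat back against the fence and covers the whole copper block. I handed the job in at about 17 s of the 72 s; no verdict was reported.

I turned it about 70° clockwise, well clear of the fence. First I pushed with closed fingertips at the fence-side corner of its back, then at the left corner of the fins. After that I squared it with both open fingertips on the fins and pushed it straight home. The wrist force rose to about 23 N and the tool stopped advancing, so I took it to be seated, pressed 1 mm more and backed off.

**Last checks:**
- **Square:** the two cameras put the angle to the fence at -0.5° and +0.5°; the limit is 2°.
- **Sideways:** the sink's middle is 15 to 19 mm right of the copper block's middle; the limit is 30 mm. In the pictures the block is covered on both sides, with about 18 mm to spare on the narrower side.
- **Flush:** no gap shows in the close-ups. The camera fits do put the sink's centre 4 to 5 mm short of flush. The fence's position is itself only known to about 2 mm. The two do not quite agree, and I relied on the force stop and the close-ups.
- **Other things:** the jar, spacer and driver look unmoved, and the arm is clear of everything. I did not measure the cup, mouse, meter and breadboard again; the arm passed near them only at height.

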